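# Press a watch back home with a clutch-knob screw press

### The job

Press the loose press-fit back home on the wristwatch: lay the watch, back upward as it is lying now, into the round recess of the press's pulled-out carriage, push the carriage fully home under the presser, and turn the knob on top clockwise until its slipping clutch clicks. Stop turning as soon as it clicks, after three clicks at the very most, and leave the watch clamped in the press with the knob let go. Leave the other things on the desk where they are.

Things in the scene. Friction and masses are not known exactly. Their poses are not given: they have to be found in the camera images.
- watch: steel wristwatch head, no strap, back up, somewhere on the mat at any yaw, 70-110 g. Origin: centre of underside. Bezel 34 mm across, 5 mm high; above it the case, 40 mm across, to 10.5 mm; back to about 13 mm. Lug pairs reach 24 mm out along +x and -x (48 mm tip to tip, each pair 22 mm across, 5 to 10.5 mm above the underside): pinch it there. Small crown on +y.
- watch_back (a point): centre of the top face of the watch's loose back, a 32 mm disc that now stands 1.4 to 2 mm proud of where it belongs; pressed home this point is about 11 mm above the watch's origin. It needs about 12 N to slide in; much less does not move it.
- die_seat (a point): centre of the recess floor in the round white holder on the press's carriage, about 38 mm above the desk. Recess 38 mm across and 5 mm deep (takes the watch's 34 mm bezel; the case then rests on the rim), holder 44 mm outside. x axis: the way the carriage slides home.
- carriage (a joint): travel of the press's sliding carriage in m: 0 is pulled out, 0.080 is against its stop, with the holder right under the presser. It starts within 12 mm of fully out, runs level along the press's x axis, with about 3 N of friction, and stays where it is left.
- carriage_handle (a point): middle of the carriage's upright black handle, a cylinder 18 mm across and 20 mm high (10 mm above and below this point), 85 mm in front of die_seat (on its -x side), clear all round; carriage plate 18 mm below this point. Same axes as die_seat.
- press: grey screw press, bolted down: foot plate 170 by 130 mm, two rods 90 mm apart, a bridge across them (36 mm deep, 116 wide, top at 118 mm). Origin: on the desk under the screw axis. +x is the way the carriage slides home; the pulled-out carriage sticks out on the -x side, towards the robot.
- ram: crosshead of the press with the round white presser, 27 mm across, that comes down on the watch; origin: centre of the presser's underside. A full clockwise turn of the screw lowers it roughly 8 mm. At the start it would clear the loose back by 1 to 3 mm.
- knob_grip (a point): middle of the black round knob on top of the press, 32 mm across, 26 mm high (12 mm above, 14 below this point), upright axis, 142 mm above the desk; bridge 24 mm below. Clockwise from above lowers the presser; the knob keeps its height. Its slipping clutch drives the screw: running takes about 0.16 N m, a little more while the back slides in; tight, it rises to 0.3 and slips.
- knob_mark (a point): end of the light line on the knob's top, 14 mm from the axis; at the start it is above the collar's mark and moves off it clockwise only when the clutch slips: 15 degrees a click, 24 clicks a turn. At each click the torque rises to about 0.3 N m, then drops to zero or below (part of it relaxes when the turning pauses). The screw stays tight when let go.
- collar (a point): centre of the top of the 25 mm aluminium collar under the knob, which turns with the screw; x axis points to its black mark.
- spare_seat: spare white seat ring, 38 mm across, 16 mm high, on the mat; bystander
- loupe: black loupe, 34 mm across, 26 mm high, on the mat; bystander
- stapler: grey plastic stapler, 150 mm long, 50 mm high; bystander
- pen_cup: stainless steel pen cup, 76 mm across, 100 mm high (pens to 150 mm); bystander
- mug: blue ceramic mug, 82 mm across, 95 mm high; bystander
- glass_cube: clear glass cube of 50 mm; origin: centre of the underside; bystander
- mouse: black wireless mouse, 105 by 60 mm, 34 mm high; bystander

How it is judged:
On the way, in this order (a step that is already met when the one before it is completed fails the run):
1. the watch lies seated in the recess of the pulled-out carriage, back up, let go (horizontal distance between watch and die_seat below 0.003 m and z of watch in the frame of die_seat below 0.0015 m and angle between watch's own z axis and vertical below 0.06 rad and contact force between the fingers and watch below 0.3 N and value of joint carriage below 0.05 m), for 0.2 s.
2. the carriage is fully home with the watch still seated (horizontal distance between watch and die_seat below 0.003 m and z of watch in the frame of die_seat below 0.0015 m and angle between watch's own z axis and vertical below 0.06 rad and value of joint carriage above 0.0775 m), for 0.2 s.
3. the watch's back is home and the clutch has clicked (all of step 2 and z of watch_back in the frame of watch below 0.0117 m and y of knob_mark in the frame of collar below -0.0024 m and x of knob_mark in the frame of collar above 0.0085 m), for 0.1 s.
At the end, for the whole second after the job is handed in: Watch level in the recess (3 mm of centre, 1.5 mm of the floor), carriage within 2.5 mm of its stop, back home within 0.6 mm, presser bearing on it with over 10 N, knob mark slipped clockwise from the collar's by one click at least (10 deg) and three at most (52 deg) (all of step 3 and contact force between ram and watch above 10 N); the robot touches nothing.
It fails at once if the clutch is turned past three clicks (x of knob_mark in the frame of collar below 0.0085 m).
It fails at once if one of the other things on the desk is pushed more than 30 mm or tipped over (distance of any of spare_seat, loupe, stapler, pen_cup, mug, glass_cube, mouse from where it was at the start of the episode above 0.03 m or angle between any of spare_seat, loupe, stapler, pen_cup, mug, glass_cube, mouse's own z axis and vertical above 0.5 rad).
It also fails if it takes over 72 s, if anything falls off the work surface, if the arm or the gripper's body presses on something with over 40 N, if the wrist force passes 120 N, or if a joint passes its speed limit or range.

### The arm

A 6-joint arm with a two-finger parallel gripper is mounted at the origin on the work surface. World frame = base frame: x ahead of the robot, y to its left, z up, the work surface at z = 0. Lengths are in m, angles in rad, forces in N, time in s.
With the tool pointing down it reaches from about 0.35 to 0.875 m from the base axis. Payload 15.5 kg.
Tool frame: the origin (TCP) lies at the very end of the fingers, on their centre line; the grasp point (between the pads) lies 19 mm behind it (robot.grasp_offset is the distance from the TCP to the grasp point, in m); z points along the fingers, y is the line along which they close (so a half turn about z gives the same grasp; the last joint's range is limited). The gripper opens to 85 mm and grips with 20 to 120 N. Pads are 22 mm wide; open, the fingers measure 114 mm over their backs; the gripper's body (76 mm by 85 mm) begins 54 mm behind the grasp point. The pads swing forward as they close: fully open they stand 13 mm farther back than shut.
Start: joints at [1.165, 0.494, 1.345, -0, 1.302, -0.096], TCP at [0.191, 0.595, 0.231] pointing down, gripper open.
Joint ranges: [-2.91, 2.91], [-0.82, 2.16], [0.22, 2.67], [-1.22, 4.37], [0.12, 2.79], [-3.08, 3.08]. Speed limits (rad/s): [1.89, 1.89, 2.57, 3.01, 3.01, 3.01].

### API

Orientations are given as a unit quaternion [x, y, z, w].
In Python, from rig import robot gives the robot as it stands.
- The arm moves only by the shell command python3 -m jog 'ROWS' [OPENING] [FORCE]. ROWS is JSON, one flat list of numbers, 4 for each row, row after row: the shift along the tool's x, y, z in m, then the turn about the tool's z in rad. A call has 1 to 12 rows; each row shifts and turns the commanded pose from where the row before left it, along the tool's axes as they then stand; what a row does not reach is not made up. A row lasts 1/8 s, in which the tool goes at most 62.5 mm and 10.7 degrees, less where a joint would pass 70% of its speed; a pose out of reach is approached as far as the arm can. A call is refused whole if a number of a shift passes 0.0625 or a number of a turn 0.188, either way. A call with a gripper value outside its range is refused whole. OPENING is the finger opening in m, from 0 to 0.0854, set as the call begins (- or left out, the last holds). The fingers move at their own pace and stop on an object; FORCE is the grip in N (left out, the last holds). Time passes only in rows, so rows that do not move let the fingers close. It gives the time, the measured TCP pose, the force, the opening and the grip force at its end, in the units of the state.
- robot.sense(): the state, without advancing time (a new reading comes with each control period).
- robot.get_image(name): name is "scene" or "side" or "wrist"; returns a dict with "color" (384x512x3 uint8, red, green, blue), "fov_y" (degrees; the focal length in pixels is half the picture's height over the tangent of half this angle, whatever the lens; pixels are square), "cx", "cy" (the principal point, pixels), "xyz" and "attitude" of the camera in the world. Camera axes: x right, y up, looking along -z (the intrinsics and any distortion apply to the point x, -y, -z); pixel columns grow to the right and rows downward; lengths in m; the calibration is good to about 2 mm. A picture is of the moment at which its call begins. There is no depth.
- robot.hand_in(): hands the job in; it is judged then, once.
Trained networks look in a picture, given as the dict that the camera call returned (one of the last four; its "shot" number tells which), for a name from the list of things; names that differ only in an ending like _2 or _b are one class to them, and where a whole thing is asked for, a point or a joint stands for the part that bears it (a point fixed in the world has none). Each returns a list of dicts, best first, with "conf" (0 to 1); they miss things now and then, are a little off and sometimes report something else, mostly with a low value. They report only what shows in the picture. A call takes as long as a camera call.
- robot.outline_of(label, picture): "mask" (384x512 bool, what is visible of it) and "centre" ([column, row] in pixels, amid what is visible of it).
The state is a dict: "time": time; "joints": joint angles; "dq": joint speeds; "tau": joint torques, N m; "eef_pos": TCP position; "tool_rot": TCP orientation; "wrist_force": force on the tool from outside, world axes, zero at the start; "torque": the same for the moment, N m; "grip_width": opening from 0.0 (shut) to 1.0 (fully open); "finger_force": force on a finger pad.
Only numpy, scipy, OpenCV 4.12 (cv2) and the standard library are available. Lean on these libraries where they do the work, as an engineer would, in place of code of your own. Each camera call takes 0.05 s, during which the arm holds its last target. There are 200 camera calls.

## Working session

There is one attempt and no reset: what is moved stays moved. The work goes in short steps, Python scripts to look and compute and a shell command to move; the robot and the scene stay as the last step left them, time stands still between calls to the robot, and variables do not carry over. Pictures are saved under pics/ and viewed, at most 12 in all, crops included, and the job is handed in when it is done.

```bash
ls; mkdir -p pics
cat > h.py <<'E'
import numpy as np, cv2
from scipy.spatial.transform import Rotation as R
from rig import robot
def save(im,n): cv2.imwrite('pics/'+n,cv2.cvtColor(im['color'],cv2.COLOR_RGB2BGR))
def rot(im):
    a=np.array(im['attitude'],float)
    return a if a.shape==(3,3) else R.from_quat(a).as_matrix()
def f(im): return 192/np.tan(np.radians(im['fov_y'])/2)
def ray(im,p):
    d=np.array([(p[0]-im['cx'])/f(im),-(p[1]-im['cy'])/f(im),-1.]); return np.array(im['xyz']),rot(im)@d
def onz(im,p,z):
    o,d=ray(im,p); return o+d*(z-o[2])/d[2]
def proj(im,X):
    q=rot(im).T@(np.array(X)-np.array(im['xyz'])); return np.array([im['cx']+f(im)*q[0]/-q[2],im['cy']-f(im)*q[1]/-q[2]])
def find(im,l):
    r=robot.outline_of(l,im); return r[0] if r else None
E
python3 - <<'E'
from h import *
print(robot.sense())
for c in ['scene','side','wrist']:
    im=robot.get_image(c); save(im,c+'0.png'); print(c,{k:v for k,v in im.items() if k!='color'})
    for l in ['watch','watch_back','die_seat','carriage_handle','press','ram','knob_grip','spare_seat','loupe','stapler','pen_cup','mug','glass_cube','mouse']:
        r=find(im,l)
        if r: print(l,round(r['conf'],2),np.round(r['centre'],1),r['mask'].sum(),np.round(onz(im,r['centre'],0.02),3))
E
python3 -c "
import cv2,numpy as np
cv2.imwrite('pics/a.png',cv2.resize(np.hstack([cv2.imread('pics/scene0.png')]),(800,600)))"
```

```text
pics
{'time': 0.0, 'joints': array([ 1.16548121e+00,  4.94201238e-01,  1.34613970e+00, -1.77667539e-05,
        1.30250134e+00, -9.54815012e-02]), 'dq': array([ 0.00158389, -0.00037269, -0.00124273, -0.00252701,  0.00024268,
       -0.00027319]), 'tau': array([-3.13094315e-03, -8.82142425e+01, -3.83878613e+01, -3.76869930e-04,
        9.89604072e-03,  3.23600091e-05]), 'eef_pos': array([0.19040905, 0.59490502, 0.23068613]), 'tool_rot': array([ 1.54295540e-01,  9.88024542e-01, -6.07447180e-04, -1.46524708e-04]), 'wrist_force': array([ 0.86569003, -0.32733538, -0.22784216]), 'torque': array([-0.04346227,  0.01673591,  0.00833199]), 'finger_force': 0.0, 'grip_width': 1.0011850463593959}
scene {'fov_y': 55.992166330646015, 'cx': 259.0282672552194, 'cy': 189.00925635064073, 'xyz': array([ 1.16553565, -0.39768989,  0.99493333]), 'attitude': array([0.28229961, 0.1578317 , 0.46897083, 0.82186522]), 'shot': 1}
watch 0.63 [204.8 220.7] 147 [ 0.542 -0.223  0.02 ]
die_seat 0.56 [284.4 173.4] 469 [0.505 0.105 0.02 ]
carriage_handle 0.73 [313.7 165.4] 102 [0.527 0.216 0.02 ]
press 0.6 [300.3 184.8
[... 923 characters left out ...]
.131 0.02 ]
ram 0.44 [241.3 181.1] 174 [0.631 0.197 0.02 ]
spare_seat 0.48 [255.8 235.2] 116 [ 0.554 -0.143  0.02 ]
loupe 0.63 [268.  276.7] 108 [ 0.514 -0.332  0.02 ]
stapler 0.62 [182.9 168.2] 424 [0.435 0.394 0.02 ]
pen_cup 0.77 [220.4 152.9] 558 [0.63  0.465 0.02 ]
mug 0.87 [316.5 235.5] 887 [ 0.741 -0.223  0.02 ]
glass_cube 0.54 [294.3 207.6] 269 [ 0.746 -0.052  0.02 ]
mouse 0.91 [314.3 310.7] 753 [ 0.578 -0.493  0.02 ]
wrist {'fov_y': 63.62040627387189, 'cx': 251.96330851312547, 'cy': 194.314201277984, 'xyz': array([0.12385713, 0.61582478, 0.37442992]), 'attitude': array([-0.11275203, -0.0827365 ,  0.58320109,  0.80019881]), 'shot': 3}
stapler 0.95 [177.8 337.6] 669 [0.385 0.425 0.02 ]
```

View pics/a.png

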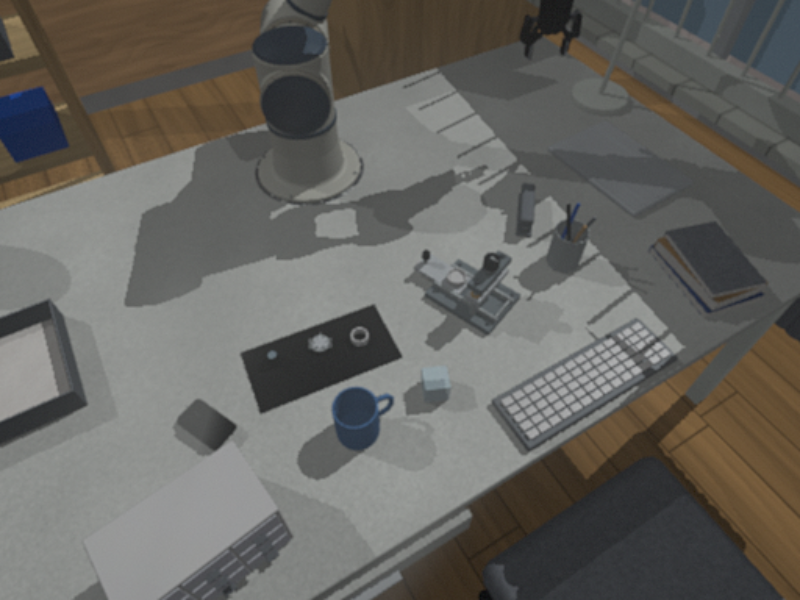

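View pics/side0.png

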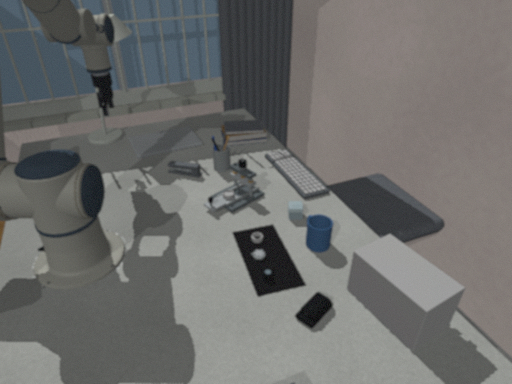

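The scene picture shows the watch at about (204,220), the press around (300,185) with its carriage towards the robot at upper left, and the handle at about (272,163). In the side picture the watch is at (259,254). I'll go above, between the two, for a wrist view.

```bash
python3 -m jog '[-0.039,-0.044,-0.006,0,-0.039,-0.044,-0.006,0,-0.039,-0.044,-0.006,0,-0.039,-0.044,-0.006,0,-0.039,-0.044,-0.006,0,-0.039,-0.044,-0.006,0,-0.039,-0.044,-0.006,0,-0.039,-0.044,-0.006,0,-0.039,-0.044,-0.006,0,-0.039,-0.044,-0.006,0,-0.039,-0.044,-0.006,0,-0.039,-0.044,-0.006,0]'; python3 -m jog '[0,0,0,0,0,0,0,0]'
cat >> h.py <<'E'
def look(n,c='wrist',ls=(),zs={}):
    im=robot.get_image(c); save(im,n); s=robot.sense(); M=R.from_quat(s['tool_rot']).as_matrix()
    print('t',round(s['time'],2),'tcp',np.round(s['eef_pos'],4),'toolx',np.round(M[:,0],3),'F',np.round(s['wrist_force'],1))
    out={}
    for l in ls:
        r=find(im,l)
        if r:
            out[l]=r; print(l,round(r['conf'],2),np.round(r['centre'],1),int(r['mask'].sum()),np.round(onz(im,r['centre'],zs.get(l,0.01))[:2],4))
    return im,out
E
python3 - <<'E'
from h import *
look('w1.png',ls=['watch','watch_back','die_seat','carriage_handle','ram','knob_grip','spare_seat','loupe'],zs=dict(watch=.008,watch_back=.013,die_seat=.041,carriage_handle=.056,knob_grip=.148))
E
```

```text
time: 3.75
eef_pos: [0.4758, -0.0523, 0.3037]
tool_rot: [0.154, 0.988, 0.0, 0.0]
wrist_force: [1.5, 0.1, 0.6]
grip_width: 1.002
finger_force: 0.0
time: 4.0
eef_pos: [0.4749, -0.0501, 0.3031]
tool_rot: [0.155, 0.988, 0.0, -0.0]
wrist_force: [-0.4, 0.9, 0.1]
grip_width: 0.998
finger_force: 0.0
t 4.05 tcp [ 0.4748 -0.0496  0.3031] toolx [-0.952  0.305  0.001] F [-0.4 -0.2  0.9]
watch 0.55 [157.  225.2] 640 [ 0.5306 -0.2197]
watch_back 0.71 [154.4 228.5] 327 [ 0.5329 -0.2234]
die_seat 0.72 [362.4 144.6] 3912 [0.4994 0.0927]
carriage_handle 0.93 [360.1 149.4] 4017 [0.5011 0.0841]
ram 0.69 [421.8 217.7] 1741 [0.6409 0.1637]
knob_grip 0.59 [457.9 245.9] 1076 [0.6106 0.1337]
spare_seat 0.89 [209.7 231.3] 394 [ 0.5638 -0.1466]
loupe 0.61 [ 87.1 237.8] 487 [ 0.5164 -0.3284]
```

View pics/w1.png

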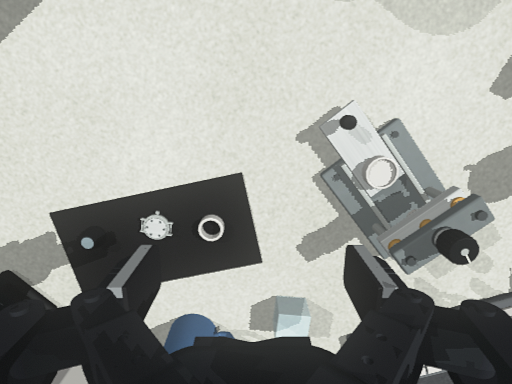

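The picture shows the watch at (156,227), lugs about horizontal and the crown at top. The handle is at (348,122), the holder at (379,172) and the knob top near (458,245). Next I go above the watch for a close look.

```bash
python3 -m jog '[-0.021,-0.029,0.036,0,-0.021,-0.029,0.036,0,-0.021,-0.029,0.036,0,-0.021,-0.029,0.036,0,-0.021,-0.029,0.036,0,0,0,0,0,0,0,0,0]' 0.065
python3 - <<'E'
from h import *
im,o=look('w2.png',ls=['watch','watch_back'],zs=dict(watch=.008,watch_back=.013))
m=o['watch']['mask'].astype(np.uint8)
print(cv2.minAreaRect(cv2.findNonZero(m)))
c=[int(v) for v in o['watch']['centre']]; 
r0,c0=max(0,c[1]-75),max(0,c[0]-100)
cr=im['color'][r0:r0+150,c0:c0+200].copy(); print('crop',r0,c0)
cv2.imwrite('pics/w2c.png',cv2.resize(cr[:,:,::-1],(800,600)))
E
```

```text
time: 5.32
eef_pos: [0.531, -0.22, 0.1235]
tool_rot: [0.154, 0.988, 0.0, -0.0]
wrist_force: [0.3, 0.4, 0.5]
grip_width: 0.76
finger_force: 0.0
t 5.38 tcp [ 0.5312 -0.2198  0.124 ] toolx [-0.953  0.304 -0.001] F [-0.3  0.7  0.6]
watch 0.68 [252.6 190.7] 1812 [ 0.5324 -0.2205]
watch_back 0.74 [250.9 192.9] 1045 [ 0.5325 -0.2221]
((251.71286010742188, 187.87130737304688), (53.53300094604492, 50.547889709472656), 5.710593223571777)
crop 115 152
```

View pics/w2c.png

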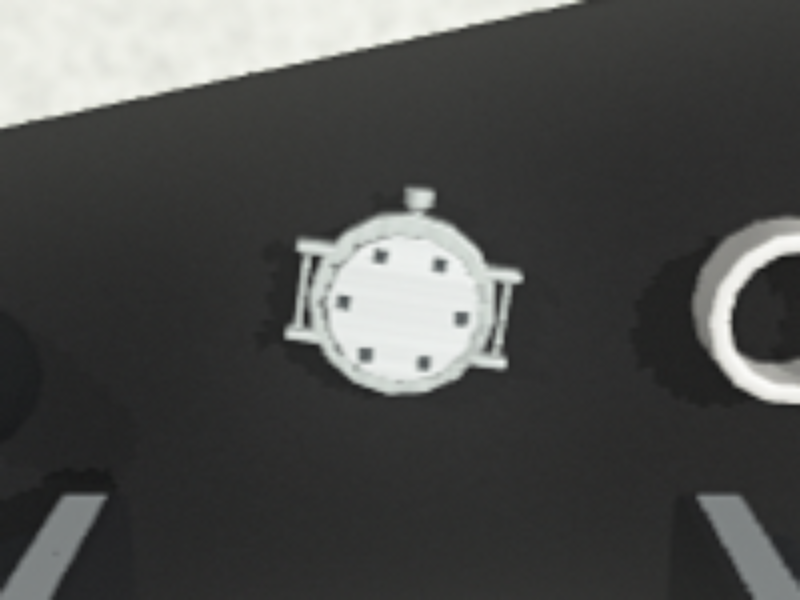

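Lug tips in the full image are about (227,176), (224,198) on the left and (282,184), (278,206.5) on the right. The centre is at (253,191), and the lugs are turned about 8° from the tool's y axis.

Run:
```python
from h import *
im,_=look('w3.png')
g=lambda u,v:onz(im,(152+u/4,115+v/4),.0105)
L=(g(300,243)+g(288,333))/2; Q=(g(520,275)+g(505,366))/2
s=robot.sense(); M=R.from_quat(s['tool_rot']).as_matrix()
print(L,Q,np.linalg.norm(Q-L))
d=M.T@(Q-L); print('turn',np.arctan2(-d[0],d[1])); e=M.T@((L+Q)/2-s['eef_pos']); print('delta tool',e, (L+Q)/2)
# press geometry from w1 pose is gone; report grip
```

```text
t 5.53 tcp [ 0.5314 -0.2198  0.1243] toolx [-0.953  0.304 -0.001] F [-0.5  0.2  0.7]
[ 0.52239186 -0.24140685  0.0105    ] [ 0.54369093 -0.19880791  0.0105    ] 0.0476268769500823
turn 0.15475158974032727
delta tool [-0.00149443  0.00023835  0.1138082 ] [ 0.5330414  -0.22010738  0.0105    ]
```

```bash
python3 -m jog '[-0.0015,0,0.03,0.155,0,0,0.03,0,0,0,0.03,0,0,0,0.02,0,0,0,0.008,0,0,0,0,0,0,0,0,0]'
```

```text
time: 6.4
eef_pos: [0.533, -0.221, 0.0063]
tool_rot: [0.23, 0.973, -0.0, 0.001]
wrist_force: [0.3, 0.7, -1.1]
grip_width: 0.761
finger_force: 0.0
```

```bash
python3 -m jog '[0,0,0.003,0,0,0,0.002,0,0,0,0,0]' 0.058 ; python3 -m jog '[0,0,0.001,0,0,0,0,0,0,0,0,0,0,0,0,0]' 0.04 25
```

```text
time: 6.78
eef_pos: [0.5324, -0.2208, 0.0002]
tool_rot: [0.23, 0.973, 0.0, -0.0]
wrist_force: [0.9, -0.1, 0.5]
grip_width: 0.683
finger_force: 0.0
time: 7.28
eef_pos: [0.533, -0.221, 0.0004]
tool_rot: [0.23, 0.973, -0.0, 0.001]
wrist_force: [-3.2, 3.4, 22.2]
grip_width: 0.553
finger_force: 36.4
```

```bash
python3 -m jog '[0,0,-0.01,0,0,0,-0.03,0,0,0,-0.04,-0.178,0,0,-0.04,-0.178,0,0,-0.02,-0.178,0,0,0,-0.178,-0.002,0.045,0,0,-0.002,0.045,0,0,-0.002,0.045,0,0,-0.002,0.045,0,0,-0.002,0.045,0,0,0,0,0,0]'
python3 - <<'E'
from h import *
im,o=look('w4.png',ls=['watch','die_seat','carriage_handle','knob_grip'],zs=dict(watch=.147,die_seat=.043,carriage_handle=.066,knob_grip=.154))
E
```

```text
time: 8.78
eef_pos: [0.486, 0.0021, 0.1395]
tool_rot: [-0.125, 0.992, 0.0, -0.0]
wrist_force: [0.5, -0.7, -0.3]
grip_width: 0.554
finger_force: 27.2
t 8.82 tcp [0.4868 0.0007 0.1395] toolx [-0.969 -0.247  0.   ] F [ 0.   0.  -1.5]
watch 0.71 [253.2 254.5] 6040 [0.4853 0.0017]
die_seat 0.96 [349.  216.5] 6198 [0.4839 0.0832]
carriage_handle 0.72 [348.4 216.6] 6220 [0.4778 0.0733]
```

View pics/w4.png

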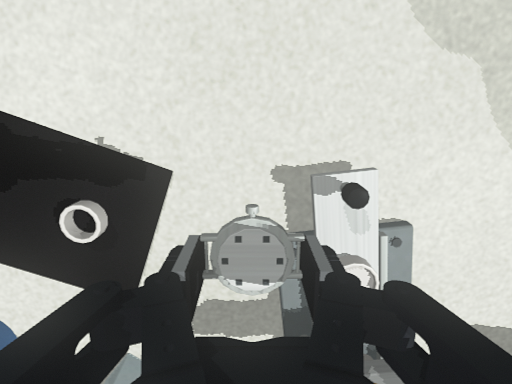

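The watch is held squarely at (253,254), with the carriage plate edges about vertical. The handle is at (355,195) and the holder at (357,270), half hidden by the finger. I'll back off along tool +x to see the holder clear.

```bash
python3 -m jog '[0.04,0,0,0,0.045,0,0,0,0,0,0,0,0,0,0,0]'
python3 - <<'E'
from h import *
im,o=look('w5.png',ls=['watch','die_seat','carriage_handle','knob_grip','ram'],zs=dict(watch=.147,die_seat=.043,carriage_handle=.066,knob_grip=.154))
print({k:v for k,v in im.items() if k!='color'})
np.savez('w5.npz',**im)
cv2.imwrite('pics/w5c.png',cv2.resize(im['color'][60:285,212:512,::-1],(800,600)))
E
```

```text
time: 9.52
eef_pos: [0.4056, -0.0217, 0.1395]
tool_rot: [-0.123, 0.992, -0.0, 0.001]
wrist_force: [1.4, 0.3, -1.1]
grip_width: 0.55
finger_force: 27.2
t 9.57 tcp [ 0.4059 -0.0216  0.1395] toolx [-0.97  -0.244 -0.001] F [ 0.1  0.3 -1.3]
watch 0.83 [252.2 253.8] 6273 [ 0.4047 -0.0227]
die_seat 0.75 [360.1 272.6] 939 [0.4509 0.0856]
carriage_handle 0.97 [363.6 273.2] 957 [0.4399 0.0764]
{'fov_y': 63.62040627387189, 'cx': 251.96330851312547, 'cy': 194.314201277984, 'xyz': array([ 0.337546  , -0.0395461 ,  0.28259979]), 'attitude': array([-0.08664113, -0.11071448,  0.78026508,  0.60944403]), 'shot': 8}
```

View pics/w5c.png

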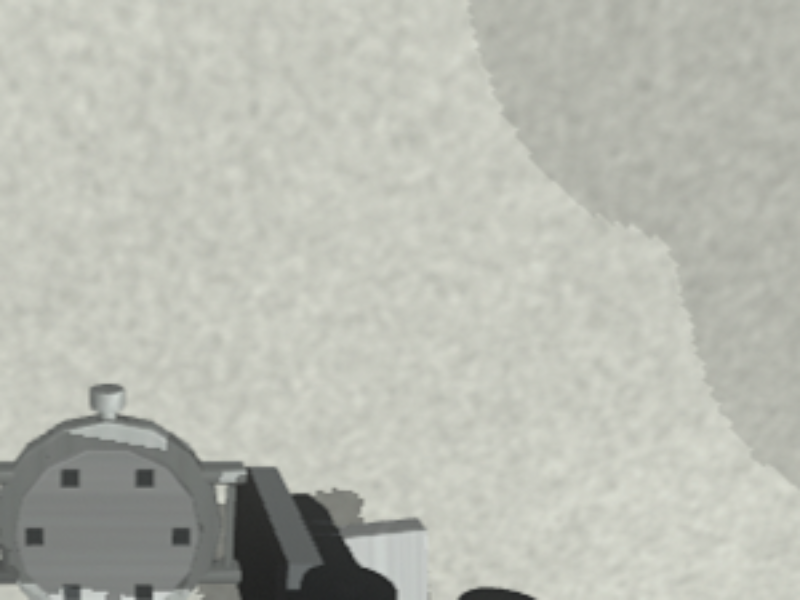

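That went the wrong way: objects move up in the image when the tool goes forward. I'll go forward instead, past the earlier pose.

```bash
python3 -m jog '[-0.05,0,0,0,-0.05,0,0,0,-0.055,-0.01,-0.01,0,0,0,0,0,0,0,0,0]'
python3 - <<'E'
from h import *
im,o=look('w6.png',ls=['watch','die_seat','carriage_handle','knob_grip','ram'],zs=dict(watch=.147,die_seat=.043,carriage_handle=.066,knob_grip=.154))
np.savez('w6.npz',**im)
cv2.imwrite('pics/w6c.png',cv2.resize(im['color'][60:285,212:512,::-1],(800,600)))
E
```

```text
time: 10.45
eef_pos: [0.5569, 0.0074, 0.1487]
tool_rot: [-0.123, 0.992, 0.0, -0.001]
wrist_force: [-1.1, -0.2, -1.7]
grip_width: 0.553
finger_force: 27.2
t 10.5 tcp [0.5564 0.0073 0.1488] toolx [-0.97  -0.245  0.002] F [-0.2  0.5  0. ]
watch 0.75 [254.  251.5] 6327 [0.559  0.0082]
die_seat 0.59 [364.9 154.1] 9609 [0.5035 0.0872]
carriage_handle 0.65 [361.5 154. ] 9575 [0.5027 0.0757]
knob_grip 0.53 [422.9 347.7] 84 [0.5888 0.1099]
ram 0.9 [440.  287.8] 1169 [0.618  0.2233]
```

View pics/w6c.png

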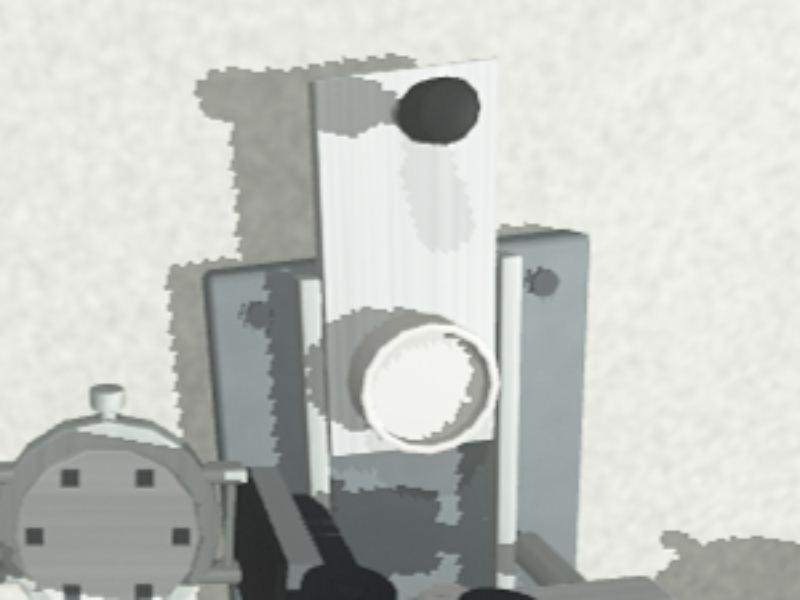

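Full-pixel positions: the holder rim centre is near (373,205.5), the handle top near (378,101), and the carriage is nearly aligned with the tool. I'll compute the world positions.

Run:
```python
from h import *
im=dict(np.load('w6.npz'))
g=lambda u,v,z:onz(im,(212+u/2.6667,60+v/2.6667),z)[:2]
P=np.array([g(361,388,.043),g(498,385,.043),g(430,325,.043),g(425,452,.043)])
print(P, (P[0]+P[1])/2,(P[2]+P[3])/2, np.linalg.norm(P[1]-P[0]),np.linalg.norm(P[3]-P[2]))
d=P.mean(0); h=g(444,108,.066); print('die',d,'handle',h,np.linalg.norm(d-h),'yaw',np.arctan2(*(d-h)[::-1]))
for z in(.02,.025,.03):
  for a,b in(((312,82),(330,455)),((497,62),(492,440))):
    e=g(*b,z)-g(*a,z); print(z,'edge yaw',np.arctan2(e[1],e[0]), np.round(g(*a,z),4))
s=robot.sense(); M=R.from_quat(s['tool_rot']).as_matrix()
print('watch',onz(im,(212+105/2.6667,60+537/2.6667),s['eef_pos'][2]+.0125)[:2], s['eef_pos'])
print('delta tool',M.T@np.r_[d-s['eef_pos'][:2],0], 'toolx yaw',np.arctan2(-M[1,0],-M[0,0]))
```

```text
[[0.54835619 0.08769244]
 [0.53682884 0.12948206]
 [0.52363068 0.10175656]
 [0.56401829 0.11496606]] [0.54259251 0.10858725] [0.54382448 0.10836131] 0.04335033937108887 0.04249294120543322
die [0.5432085  0.10847428] handle [0.46436163 0.07453667] 0.08584049246074148 yaw 0.4064561709473493
0.02 edge yaw 0.3653105690197724 [0.462  0.0491]
0.02 edge yaw 0.362367039802623 [0.4424 0.103 ]
0.025 edge yaw 0.3653105690197724 [0.4625 0.048 ]
0.025 edge yaw 0.36236703980262286 [0.4433 0.1009]
0.03 edge yaw 0.36531056901977244 [0.463  0.0469]
0.03 edge yaw 0.36236703980262286 [0.4441 0.0988]
watch [0.55702231 0.00628795] [0.55694777 0.00710243 0.14934395]
delta tool [-1.14618946e-02  1.01654533e-01  5.99353679e-06] toolx yaw 0.24699171865856095
```

```bash
python3 -m jog '[-0.004,0.034,0,0,-0.004,0.034,0,0,-0.0035,0.0337,0,-0.118,0,0,0,0,0,0,0.035,0,0,0,0.035,0,0,0,0.02,0,0,0,0.008,0,0,0,0,0,0,0,0,0]'
python3 - <<'E'
from h import *
im,o=look('w7.png')
s=robot.sense(); M=R.from_quat(s['tool_rot']).as_matrix()
print('to go',M.T@(np.r_[.5432,.1085,.038]-s['eef_pos']))
a=im['color'][135:360,102:402,::-1]
im2=robot.get_image('side'); p=proj(im2,[.543,.108,.05]).astype(int); b=im2['color'][p[1]-38:p[1]+37,p[0]-50:p[0]+50,::-1]
im3=robot.get_image('scene'); p=proj(im3,[.543,.108,.05]).astype(int); c=im3['color'][p[1]-38:p[1]+37,p[0]-50:p[0]+50,::-1]
r=lambda x:cv2.resize(x,(400,300),interpolation=cv2.INTER_CUBIC)
cv2.imwrite('pics/w7c.png',np.vstack([np.hstack([r(a),r(b)]),np.hstack([r(c),r(c)*0])]))
E
```

```text
time: 12.0
eef_pos: [0.5443, 0.1085, 0.0521]
tool_rot: [-0.181, 0.983, -0.0, 0.001]
wrist_force: [0.1, -0.5, -0.4]
grip_width: 0.548
finger_force: 27.2
t 12.05 tcp [0.5443 0.1086 0.0522] toolx [-0.934 -0.357 -0.001] F [-1.3 -0.9 -1.4]
to go [0.00105442 0.00034409 0.01415402]
```

View pics/w7c.png

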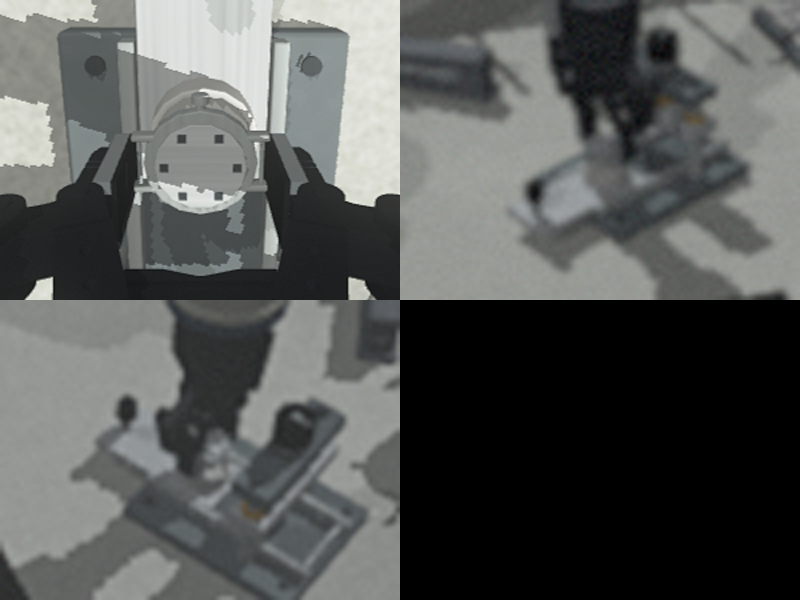

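The watch hovers over the holder, laterally aligned within about 1 mm. Lowering.

```bash
python3 -m jog '[0.001,0.0006,0.004,0,0,0,0.004,0,0,0,0.002,0,0,0,0,0]'; python3 -m jog '[0,0,0.002,0,0,0,0.001,0,0,0,0,0]'
```

```text
time: 12.65
eef_pos: [0.5425, 0.1088, 0.041]
tool_rot: [-0.182, 0.983, 0.0, -0.0]
wrist_force: [0.9, 0.8, -1.1]
grip_width: 0.553
finger_force: 27.2
time: 13.02
eef_pos: [0.5428, 0.1088, 0.0383]
tool_rot: [-0.182, 0.983, -0.0, 0.0]
wrist_force: [1.5, 0.1, -0.9]
grip_width: 0.552
finger_force: 27.2
```

```bash
python3 -m jog '[0,0,0.001,0,0,0,0,0]'; python3 -m jog '[0,0,0.001,0,0,0,0,0]'
```

```text
time: 13.28
eef_pos: [0.5428, 0.1089, 0.0373]
tool_rot: [-0.182, 0.983, -0.0, 0.0]
wrist_force: [1.6, 1.1, -1.1]
grip_width: 0.543
finger_force: 27.3
time: 13.52
eef_pos: [0.5428, 0.1088, 0.0363]
tool_rot: [-0.182, 0.983, -0.0, 0.0]
wrist_force: [2.2, 0.6, 0.0]
grip_width: 0.548
finger_force: 27.3
```

```bash
python3 -m jog '[0,0,0.0007,0,0,0,0,0]'; python3 -m jog '[0,0,0.0007,0,0,0,0,0]'
```

```text
time: 13.78
eef_pos: [0.5428, 0.1088, 0.0356]
tool_rot: [-0.182, 0.983, -0.0, 0.0]
wrist_force: [3.0, 1.2, 0.2]
grip_width: 0.551
finger_force: 27.3
time: 14.02
eef_pos: [0.5428, 0.1088, 0.0355]
tool_rot: [-0.182, 0.983, -0.0, 0.0]
wrist_force: [-0.9, 1.2, 13.5]
grip_width: 0.552
finger_force: 28.4
```

Contact has come at the expected height, so I'll release, rise and look.

```bash
python3 -m jog '[0,0,0,0,0,0,0,0,0,0,0,0]' 0.062; python3 -m jog '[0,0,-0.02,0,0,0,-0.04,0,0.02,0,-0.04,0,0.02,0,0,0,0,0,0,0,0,0,0,0]'
python3 - <<'E'
from h import *
im,o=look('w8.png',ls=['watch','watch_back','carriage_handle'],zs=dict(watch=.048,watch_back=.051))
np.savez('w8.npz',**im)
cv2.imwrite('pics/w8c.png',cv2.resize(im['color'][90:315,102:402,::-1],(800,600)))
E
```

```text
time: 14.4
eef_pos: [0.5423, 0.1087, 0.0347]
tool_rot: [-0.182, 0.983, 0.0, -0.0]
wrist_force: [-0.8, 0.3, 0.5]
grip_width: 0.726
finger_force: 0.0
time: 15.15
eef_pos: [0.5057, 0.0946, 0.1347]
tool_rot: [-0.182, 0.983, 0.0, -0.0]
wrist_force: [1.0, -0.2, 0.2]
grip_width: 0.723
finger_force: 0.0
t 15.2 tcp [0.5058 0.0947 0.1345] toolx [-0.934 -0.357  0.   ] F [ 1.3  0.4 -0.7]
watch 0.76 [255.9 240.5] 1998 [0.5374 0.1092]
watch_back 0.68 [252.  245.5] 1164 [0.5413 0.1074]
carriage_handle 0.59 [250.9 174. ] 7371 [0.4954 0.0888]
```

View pics/w8c.png

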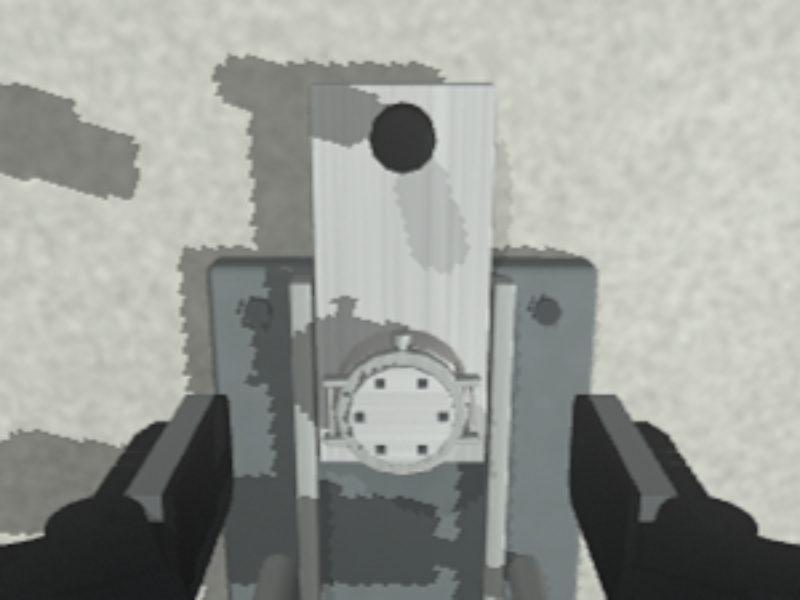

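The watch sits level in the holder at crop (403,413). The handle top is at crop (403,136), and the carriage axis lines up with the tool.

Run:
```python
from h import *
im=dict(np.load('w8.npz')); s=robot.sense(); M=R.from_quat(s['tool_rot']).as_matrix()
g=lambda u,v,z:onz(im,(102+u/2.6667,90+v/2.6667),z)
w=g(403,413,.051); print('watch',w)
for z in(.05,.06,.07,.08):
  h=g(403,136,z); print(z,np.round(h,4),'dist',np.linalg.norm((h-w)[:2]),'yaw',np.arctan2(h[1]-w[1],h[0]-w[0])+np.pi,'tool',np.round(M.T@(h-s['eef_pos']),4))
e=g(485,440,.03)-g(494,90,.03); print(np.arctan2(e[1],e[0])); e=g(318,450,.03)-g(312,90,.03);print(np.arctan2(e[1],e[0]))
```

```text
watch [0.54048987 0.10800834 0.051     ]
0.05 [0.4636 0.0786 0.05  ] dist 0.08232150981270035 yaw 0.364820938175348 tool [0.0449 0.     0.0845]
0.06 [0.4626 0.0782 0.06  ] dist 0.0834300367579645 yaw 0.36527285449256874 tool [ 0.046  -0.      0.0745]
0.07 [0.4615 0.0778 0.07  ] dist 0.08453858029515808 yaw 0.3657129190565489 tool [ 0.0471 -0.0001  0.0645]
0.08 [0.4605 0.0773 0.08  ] dist 0.0856471397800258 yaw 0.366141591897025 tool [ 0.0483 -0.0001  0.0545]
0.36910334182403143
0.3513661609538863
```

```bash
python3 -m jog '[0.024,0,0,0,0.023,0,0.02,0,0,0,0.03,0,0,0,0.03,0,0,0,0.01,0,0,0,0,0,0,0,0,0]' 0.045;  python3 -m jog '[0,0,0,0,0,0,0,0,0,0,0,0,0,0,0,0]' 0.005 50
```

```text
time: 16.23
eef_pos: [0.4619, 0.0778, 0.0456]
tool_rot: [-0.182, 0.983, -0.0, 0.001]
wrist_force: [0.8, -0.1, 0.2]
grip_width: 0.526
finger_force: 0.0
time: 16.73
eef_pos: [0.4616, 0.0781, 0.0456]
tool_rot: [-0.181, 0.983, 0.0, 0.001]
wrist_force: [-2.6, 5.3, 12.0]
grip_width: 0.186
finger_force: 48.6
```

```bash
python3 -m jog '[-0.004,0,-0.002,0,-0.008,0,0,0,-0.01,0,0,0,-0.01,0,0,0,-0.01,0,0,0,-0.01,0,0,0,-0.008,0,0,0,-0.004,0,0,0,0,0,0,0]';  python3 -m jog '[-0.003,0,0,0,-0.003,0,0,0,-0.003,0,0,0,0,0,0,0]'
```

```text
time: 17.85
eef_pos: [0.5212, 0.1009, 0.0462]
tool_rot: [-0.182, 0.983, 0.0, -0.001]
wrist_force: [-0.0, 2.1, -28.8]
grip_width: 0.177
finger_force: 51.3
time: 18.35
eef_pos: [0.5293, 0.104, 0.0462]
tool_rot: [-0.182, 0.983, 0.0, -0.001]
wrist_force: [-1.1, 0.3, -26.6]
grip_width: 0.184
finger_force: 51.4
```

```bash
python3 -m jog '[-0.002,0,0.0015,0,-0.002,0,0,0,-0.002,0,0,0,0,0,0,0]';  python3 -m jog '[-0.002,0,0,0,-0.001,0,0,0,0,0,0,0]'
```

```text
time: 18.85
eef_pos: [0.5326, 0.1053, 0.0457]
tool_rot: [-0.182, 0.983, -0.0, -0.003]
wrist_force: [-18.9, -8.8, 10.4]
grip_width: 0.181
finger_force: 55.3
time: 19.23
eef_pos: [0.5327, 0.1055, 0.0456]
tool_rot: [-0.182, 0.983, -0.0, -0.005]
wrist_force: [-31.9, -18.9, 24.7]
grip_width: 0.183
finger_force: 56.6
```

The carriage is at its stop: 37 N, about 76 mm travelled. Release, rise and look at the knob from above.

```bash
python3 -m jog '[0.002,0,0,0,0,0,-0.005,0,0,0,-0.04,0,0,0,-0.055,0,0,0,-0.055,0,-0.04,0,-0.02,0,-0.04,0,0,0,0,0,0,0,0,0,0,0]' 0.06 60
python3 - <<'E'
from h import *
im,o=look('w9.png',ls=['knob_grip','watch'],zs=dict(knob_grip=.154,watch=.048))
print(np.round(robot.sense()['joints'],3))
np.savez('w9.npz',**im)
cv2.imwrite('pics/w9c.png',cv2.resize(im['color'][90:315,102:402,::-1],(800,600)))
E
```

```text
time: 20.35
eef_pos: [0.6107, 0.135, 0.2207]
tool_rot: [-0.182, 0.983, -0.0, 0.0]
wrist_force: [-0.4, -0.1, -0.9]
grip_width: 0.699
finger_force: 0.0
t 20.4 tcp [0.6104 0.1348 0.2206] toolx [-0.934 -0.357 -0.   ] F [-0.1  0.1 -0.4]
knob_grip 0.61 [253.1 210.5] 1773 [0.6129 0.1358]
watch 0.48 [251.1 159.6] 199 [0.5961 0.1276]
[ 0.122  0.503  1.359 -0.     1.279 -1.814]
```

View pics/w9c.png

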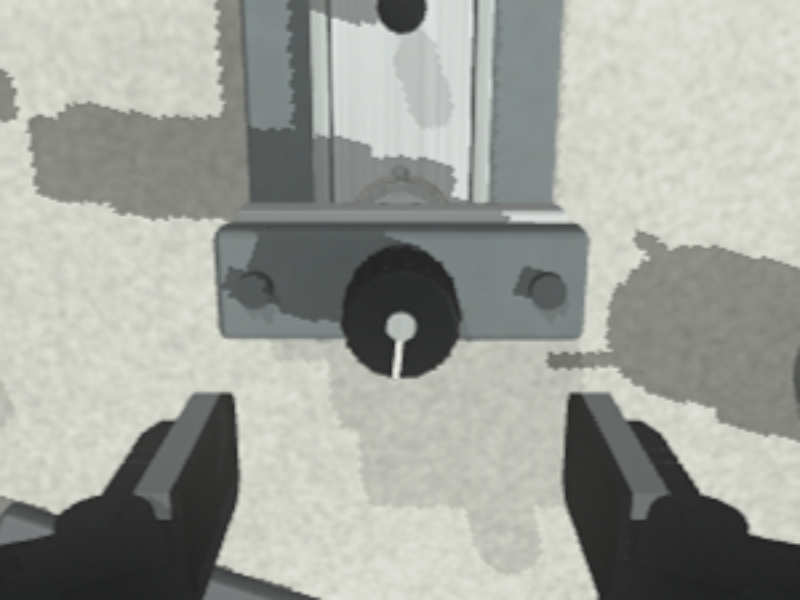

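The knob's hub is at crop (400,326), i.e. full (252,212), with its line pointing straight away; the TCP needs about 3 mm forward. j6 is at -1.81, which leaves 280° clockwise.

```bash
python3 -m jog '[-0.003,0,0.02,0,0,0,0.03,0,0,0,0.025,0,0,0,0.0125,0,0,0,0,0,0,0,0,0]' ; python3 -m jog '[0,0,0,0,0,0,0,0,0,0,0,0,0,0,0,0]' 0.02 60
cat > s.py <<'E'
from h import *
s=robot.sense(); print('t',round(s['time'],2),'tz',np.round(s['torque'],3),'j6',round(s['joints'][5],3),'pos',np.round(s['eef_pos'],4),'F',np.round(s['wrist_force'],1),round(s['grip_width'],3))
E
python3 s.py
```

```text
time: 21.25
eef_pos: [0.6141, 0.136, 0.1339]
tool_rot: [-0.182, 0.983, -0.0, 0.001]
wrist_force: [0.2, -0.7, 0.6]
grip_width: 0.705
finger_force: 0.0
time: 21.75
eef_pos: [0.6139, 0.1362, 0.1339]
tool_rot: [-0.182, 0.983, 0.0, 0.001]
wrist_force: [-1.8, 0.7, 8.5]
grip_width: 0.35
finger_force: 58.6
t 21.75 tz [ 0.163  0.442 -0.025] j6 -1.813 pos [0.6139 0.1362 0.1339] F [-1.8  0.7  8.5] 0.35
```

```bash
python3 -m jog '[0,0,0,0.17,0,0,0,0.17]' >/dev/null; python3 s.py; python3 -m jog '[0,0,0,0.17,0,0,0,0.17,0,0,0,0.17]'>/dev/null; python3 s.py
```

```text
t 22.0 tz [0.038 0.41  0.137] j6 -1.467 pos [0.6139 0.1361 0.1339] F [-1.5  0.9  9.6] 0.348
t 22.38 tz [-0.117  0.369  0.225] j6 -0.957 pos [0.6139 0.136  0.1338] F [-2.4  0.1  8.3] 0.349
```

```bash
for i in 1; do python3 -m jog '[0,0,0,0.12]' >/dev/null; python3 s.py; done; python3 -m jog '[0,0,0,0.12]'>/dev/null; python3 s.py; python3 -m jog '[0,0,0,0.12]'>/dev/null; python3 s.py;python3 -m jog '[0,0,0,0.12]'>/dev/null; python3 s.py
```

```text
t 22.5 tz [-0.097  0.472  0.218] j6 -0.838 pos [0.6139 0.136  0.1339] F [-3.7  0.4  9.1] 0.351
t 22.62 tz [-0.116  0.468  0.16 ] j6 -0.719 pos [0.6139 0.136  0.1339] F [-2.2 -0.6  9.4] 0.349
t 22.75 tz [-0.194  0.474  0.128] j6 -0.599 pos [0.6139 0.136  0.1339] F [-3.9  0.   8.9] 0.353
t 22.88 tz [-0.129  0.511  0.135] j6 -0.479 pos [0.6138 0.136  0.1339] F [-2.8 -0.1  9.3] 0.347
```

```bash
python3 -m jog '[0,0,0,0.12]' >/dev/null; python3 s.py; python3 -m jog '[0,0,0,0.12]'>/dev/null; python3 s.py; python3 -m jog '[0,0,0,0.12]'>/dev/null; python3 s.py;python3 -m jog '[0,0,0,0.08]'>/dev/null; python3 s.py;python3 -m jog '[0,0,0,0.08]'>/dev/null; python3 s.py
```

```text
t 23.0 tz [-0.145  0.564  0.158] j6 -0.359 pos [0.6138 0.136  0.1339] F [-2.8 -1.   9.3] 0.35
t 23.12 tz [-0.125  0.595  0.187] j6 -0.239 pos [0.6138 0.136  0.1339] F [-3.4 -1.1  8.3] 0.351
t 23.25 tz [-0.129  0.539  0.202] j6 -0.119 pos [0.6138 0.1359 0.1339] F [-1.9 -1.2  9. ] 0.351
t 23.38 tz [-0.126  0.649  0.169] j6 -0.04 pos [0.6138 0.1359 0.1339] F [-3.4 -0.9  8.6] 0.346
t 23.5 tz [-0.114  0.619  0.117] j6 0.04 pos [0.6138 0.1359 0.1339] F [-3.3 -0.4  9.6] 0.351
```

```bash
python3 -m jog '[0,0,0,0.08]' >/dev/null; python3 s.py; python3 -m jog '[0,0,0,0.08]'>/dev/null; python3 s.py; python3 -m jog '[0,0,0,0.08]'>/dev/null; python3 s.py;python3 -m jog '[0,0,0,0.08]'>/dev/null; python3 s.py;python3 -m jog '[0,0,0,0.08]'>/dev/null; python3 s.py
```

```text
t 23.62 tz [-0.129  0.662  0.153] j6 0.12 pos [0.6138 0.136  0.1339] F [-3.1 -0.9  9. ] 0.35
t 23.75 tz [-0.03   0.681  0.144] j6 0.2 pos [0.6137 0.136  0.1339] F [-3.2 -0.9 10.8] 0.355
t 23.88 tz [-0.135  0.655  0.166] j6 0.28 pos [0.6137 0.136  0.1339] F [-3.7 -1.4  9. ] 0.349
t 24.0 tz [-0.072  0.652  0.171] j6 0.36 pos [0.6137 0.1359 0.1338] F [-3.2 -0.7 10.2] 0.349
t 24.12 tz [-0.047  0.642  0.133] j6 0.44 pos [0.6137 0.136  0.1339] F [-4.1 -0.2  9.9] 0.347
```

```bash
python3 -m jog '[0,0,0,0.08]' >/dev/null; python3 s.py; python3 -m jog '[0,0,0,0.08]'>/dev/null; python3 s.py; python3 -m jog '[0,0,0,0.08]'>/dev/null; python3 s.py;python3 -m jog '[0,0,0,0.08]'>/dev/null; python3 s.py;python3 -m jog '[0,0,0,0.08]'>/dev/null; python3 s.py
```

```text
t 24.25 tz [-0.134  0.656  0.159] j6 0.52 pos [0.6137 0.136  0.1338] F [-3.7 -0.7  9.7] 0.355
t 24.38 tz [-0.013  0.711  0.193] j6 0.6 pos [0.6137 0.136  0.1339] F [-2.9  0.1 10.4] 0.351
t 24.5 tz [-0.084  0.719  0.244] j6 0.68 pos [0.6136 0.136  0.1338] F [-4.3 -0.6  8.7] 0.352
t 24.62 tz [-0.031  0.73   0.149] j6 0.76 pos [0.6137 0.136  0.1339] F [-3.8 -0.  10.7] 0.347
t 24.75 tz [0.021 0.701 0.167] j6 0.84 pos [0.6137 0.136  0.1339] F [-3.8 -0.3 10.8] 0.35
```

```bash
python3 -m jog '[0,0,0,0.08]' >/dev/null; python3 s.py; python3 -m jog '[0,0,0,0.08]'>/dev/null; python3 s.py; python3 -m jog '[0,0,0,0.08]'>/dev/null; python3 s.py;python3 -m jog '[0,0,0,0.08]'>/dev/null; python3 s.py;python3 -m jog '[0,0,0,0.08]'>/dev/null; python3 s.py
```

```text
t 24.88 tz [0.018 0.711 0.169] j6 0.92 pos [0.6136 0.136  0.1338] F [-3.1 -0.  10.2] 0.35
t 25.0 tz [-0.014  0.676  0.17 ] j6 1.0 pos [0.6136 0.136  0.1339] F [-3.7 -0.3  8.7] 0.355
t 25.12 tz [0.012 0.738 0.147] j6 1.08 pos [0.6136 0.136  0.1339] F [-4.2 -0.2 10. ] 0.357
t 25.25 tz [0.031 0.737 0.197] j6 1.16 pos [0.6136 0.1361 0.1338] F [-4.2 -0.  10.1] 0.349
t 25.38 tz [0.038 0.7   0.178] j6 1.24 pos [0.6136 0.1361 0.1338] F [-3.6 -0.  10. ] 0.351
```

```bash
python3 -m jog '[0,0,0,0.08]' >/dev/null; python3 s.py; python3 -m jog '[0,0,0,0.08]'>/dev/null; python3 s.py; python3 -m jog '[0,0,0,0.08]'>/dev/null; python3 s.py;python3 -m jog '[0,0,0,0.08]'>/dev/null; python3 s.py;python3 -m jog '[0,0,0,0.08]'>/dev/null; python3 s.py
```

```text
t 25.5 tz [-0.001  0.693  0.172] j6 1.32 pos [0.6136 0.1361 0.1339] F [-4.  -0.2 10.3] 0.35
t 25.62 tz [0.051 0.647 0.164] j6 1.4 pos [0.6136 0.1361 0.1338] F [-3.7  0.   9.8] 0.355
t 25.75 tz [0.024 0.691 0.119] j6 1.48 pos [0.6136 0.1361 0.1339] F [-3.9 -0.   9.4] 0.354
t 25.88 tz [0.068 0.7   0.181] j6 1.56 pos [0.6136 0.1361 0.1339] F [-3.6  0.5 10.1] 0.355
t 26.0 tz [0.132 0.723 0.117] j6 1.64 pos [0.6136 0.1361 0.1339] F [-4.2  0.1  8.8] 0.354
```

```bash
python3 -m jog '[0,0,0,0.08]' >/dev/null; python3 s.py; python3 -m jog '[0,0,0,0.08]'>/dev/null; python3 s.py; python3 -m jog '[0,0,0,0.08]'>/dev/null; python3 s.py;python3 -m jog '[0,0,0,0.08]'>/dev/null; python3 s.py;python3 -m jog '[0,0,0,0.08]'>/dev/null; python3 s.py
```

```text
t 26.12 tz [0.139 0.692 0.191] j6 1.72 pos [0.6136 0.1361 0.1339] F [-4.5  0.3 10.1] 0.346
t 26.25 tz [0.058 0.711 0.196] j6 1.8 pos [0.6136 0.1361 0.1339] F [-5.3 -0.7 10.1] 0.35
t 26.38 tz [0.128 0.67  0.18 ] j6 1.88 pos [0.6136 0.1361 0.1339] F [-3.9  0.7 10.8] 0.352
t 26.5 tz [0.166 0.741 0.17 ] j6 1.96 pos [0.6136 0.1362 0.1339] F [-4.4  0.7 10.5] 0.352
t 26.62 tz [0.1   0.699 0.171] j6 2.04 pos [0.6136 0.1362 0.1339] F [-4.8  1.3 10. ] 0.349
```

```bash
python3 -m jog '[0,0,0,0.07]' >/dev/null; python3 s.py; python3 -m jog '[0,0,0,0.07]'>/dev/null; python3 s.py; python3 -m jog '[0,0,0,0.07]'>/dev/null; python3 s.py;python3 -m jog '[0,0,0,0.07]'>/dev/null; python3 s.py
```

```text
t 26.75 tz [0.158 0.64  0.208] j6 2.109 pos [0.6136 0.1362 0.1339] F [-3.6  1.6 10.3] 0.353
t 26.88 tz [0.207 0.614 0.219] j6 2.179 pos [0.6136 0.1362 0.1339] F [-3.9  1.  10.2] 0.348
t 27.0 tz [0.184 0.694 0.259] j6 2.249 pos [0.6137 0.1362 0.1338] F [-4.3  0.9  9.7] 0.35
t 27.12 tz [0.126 0.663 0.254] j6 2.319 pos [0.6137 0.1362 0.1339] F [-3.7  1.1  9.3] 0.349
```

Torque is rising; single small steps from here.

```bash
python3 -m jog '[0,0,0,0.05]' >/dev/null; python3 s.py; python3 -m jog '[0,0,0,0.05]'>/dev/null; python3 s.py; python3 -m jog '[0,0,0,0.05]'>/dev/null; python3 s.py
```

```text
t 27.25 tz [0.195 0.623 0.278] j6 2.369 pos [0.6137 0.1362 0.1338] F [-3.7  2.2 10.2] 0.351
t 27.38 tz [0.216 0.661 0.254] j6 2.419 pos [0.6136 0.1362 0.1339] F [-4.4  1.5  9.6] 0.353
t 27.5 tz [0.172 0.663 0.262] j6 2.469 pos [0.6137 0.1362 0.1339] F [-2.9  0.9 10.1] 0.356
```

```bash
python3 -m jog '[0,0,0,0.05]' >/dev/null; python3 s.py
```

```text
t 27.62 tz [0.181 0.701 0.281] j6 2.519 pos [0.6137 0.1362 0.1339] F [-3.4  1.   9.7] 0.352
```

```bash
python3 -m jog '[0,0,0,0.06]' >/dev/null; python3 s.py; python3 -m jog '[0,0,0,0.06]'>/dev/null; python3 s.py; python3 -m jog '[0,0,0,0.06]'>/dev/null; python3 s.py
```

```text
t 27.75 tz [0.205 0.691 0.285] j6 2.579 pos [0.6137 0.1362 0.1339] F [-2.9 -0.5  9.8] 0.353
t 27.88 tz [0.229 0.663 0.314] j6 2.639 pos [0.6137 0.1362 0.1339] F [-3.4  1.4 10.2] 0.357
t 28.0 tz [0.152 0.656 0.16 ] j6 2.699 pos [0.6137 0.1362 0.1339] F [-3.2  1.4  9.3] 0.347
```

```bash
python3 -m jog '[0,0,0,0.06]' >/dev/null; python3 s.py; python3 -m jog '[0,0,0,0.06]'>/dev/null; python3 s.py; python3 -m jog '[0,0,0,0.06]'>/dev/null; python3 s.py
```

```text
t 28.12 tz [ 0.276  0.626 -0.084] j6 2.759 pos [0.6137 0.1362 0.1339] F [-2.9  1.8  9.1] 0.347
t 28.25 tz [0.276 0.644 0.261] j6 2.819 pos [0.6137 0.1362 0.1339] F [-2.4  0.8  9.3] 0.35
t 28.38 tz [0.226 0.597 0.261] j6 2.879 pos [0.6137 0.1362 0.1339] F [-3.5  1.9  9.3] 0.352
```

One click showed: 0.31, then -0.08 N m. Stop, let go, rise and check.

```bash
python3 -m jog '[0,0,0,0,0,0,0,0,0,0,0,0]' 0.07; python3 -m jog '[0,0,-0.03,0,0,0,-0.05,0,0,0,0,0,0,0,0,0]'
python3 - <<'E'
from h import *
im,o=look('w10.png',ls=['knob_grip','watch','collar'],zs=dict(knob_grip=.154))
print(proj(im,[.6137,.1361,.154]))
p=proj(im,[.6137,.1361,.154]).astype(int)
cv2.imwrite('pics/w10c.png',cv2.resize(im['color'][p[1]-50:p[1]+50,p[0]-66:p[0]+67,::-1],(800,600),interpolation=cv2.INTER_CUBIC))
E
```

```text
time: 28.75
eef_pos: [0.6136, 0.1359, 0.1329]
tool_rot: [0.83, -0.557, 0.0, 0.0]
wrist_force: [-0.3, 0.0, 0.3]
grip_width: 0.82
finger_force: 0.0
time: 29.25
eef_pos: [0.6133, 0.1359, 0.2126]
tool_rot: [0.83, -0.558, -0.0, 0.0]
wrist_force: [0.1, 0.7, -0.4]
grip_width: 0.82
finger_force: 0.0
t 29.3 tcp [0.6131 0.1359 0.212 ] toolx [ 0.378 -0.926 -0.   ] F [ 0.1 -0.4  0.5]
knob_grip 0.69 [252.7 209.4] 1795 [0.6137 0.1339]
collar 0.63 [250.7 203.3] 1923 [0.6001 0.1731]
[251.51843645 212.28085193]
```

View pics/w10c.png

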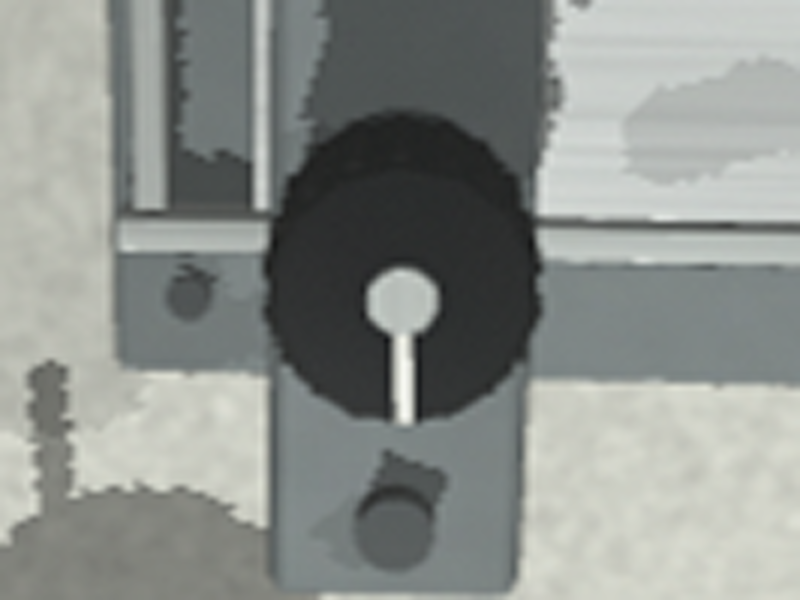

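The knob line kept within about 4° of the gripper, so the grip didn't slip and one click was made. The knob turned 5.6 mm worth of screw, which covers the clearance plus the back's travel. The gripper is clear, so I'm handing in.

```bash
python3 -c "
from rig import robot
print(robot.hand_in())"
```

```text
the job is handed in; nothing more can be done
None
```

I handed the job in at about 29 s: the watch is seated in the carriage and clamped under the presser, and I stopped turning after one clutch click (from the torque trace) and let the knob go. I couldn't see the collar mark or the pressed back, so one click and the back being home rest on torque and turn angle; the hand-in returned no verdict.

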